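# Set the flip stop and locate a drive case on the fixture

## Task

Flip the hinged stop on the fixture's fence fully down across the track. Then slide the black drive case along the deck, without lifting it off, until it sits snug and square against both the fence and the stop and holds the domed sensing pin pressed. Leave the other things on the bench where they are.

Things in the scene. Friction and masses are not known exactly. Their poses are not given: they have to be found in the camera images.
- fixture: Locating fixture, fixed: aluminium deck 120 mm (x) by 340 mm (y), top 12 mm above the bench; steel fence along its far (+x) edge, inner face at x = +45 mm, 15 mm thick, top 45 mm above the bench. Other sides open. Origin: centre of the underside, z up. Flip stop on the fence near the +y end: when down, its plate spans x = -10 to +42 mm, its face to the case at y = +120 mm.
- stop_flag (a joint): Hinge of the steel flip stop, rad. 0 = parked, standing up, leaning 10 degrees back past vertical, top 118 mm above the bench; grows as it swings over towards the track (-x of the fixture); 1.75 = fully down on its hard stop, flange level, plate hanging across the track to 2 mm above the deck. Stiff hinge (0.07 N m): it stays where it is left and does not fall by itself.
- flag_hinge (a point): Point on the flip stop's hinge axis (axis along the fixture's y), at x = +52.5, y = +128 mm in the fixture's frame, 55 mm above the bench.
- flag_tab (a point): On the outer face of the stop's flat finger flange (30 mm wide along y, reaching 63 mm out from the hinge axis), 45 mm out from the axis. When the stop is up this face looks to +x of the fixture, away from the track, ready to be pushed over; when it is down it looks up, 59 mm above the bench.
- sense_pin (a joint): Travel of the domed sensing pin in the deck (20 mm across, 3.5 mm proud, at x = +10, y = +103 mm of the fixture), m. 0 = up; 0.0035 = flush with the deck. Weak spring, 0.4 to 0.6 N: the case, slid over it, presses it by its weight.
- case_center (a point): Centre (half-way up) of the loose black drive case, a box 62 mm (its x) by 112 mm (its y, along the track) by 24 mm high, about 0.19 kg, lying on the deck nearer the fixture's -y end, a little away from the fence and askew.
- home (a point): Where the centre of the case is when it is snug against fence and stop: x = +14, y = +64, z = +24 mm in the fixture's frame.
- flux_tub: Bystander, loose: round tub with black lid, 47 mm across, 29 mm high. Origin: centre of its underside.
- ssd: Bystander, loose: flat black drive, 70x100 mm, only 8 mm thick (not the drive case), behind the fence. Origin: centre of its underside.
- solvent_bottle: Bystander, loose: white bottle, 65 mm across, 124 mm high. Origin: centre of its underside.
- drive_case: The same drive case; origin: centre of its underside, 12 mm below point case_center.

How it is judged:
On the way, in this order (a step that is already met when the one before it is completed fails the run):
1. the stop is fully down while the case is still well short of it (value of joint stop_flag above 1.69 rad and y of case_center in the frame of fixture below 0.045 m), for 0.2 s.
2. the case is snug against fence and stop with the pin pressed (x of case_center in the frame of fixture between 0.0105 and 0.0165 m and y of case_center in the frame of fixture between 0.0605 and 0.067 m and z of case_center in the frame of fixture between 0.02 and 0.028 m and angle between the y axis of fixture and the y axis of case_center, either way round below 0.05 rad and value of joint sense_pin above 0.0027 m), for 0.2 s.
At the end, for the whole second after the job is handed in: The stop is fully down (within 0.06 rad); the case lies flat on the deck, at rest, within about 3 mm of the fence and of the stop, square to the fence within 0.05 rad, and the sensing pin is pressed at least 2.7 mm (all of step 2 and value of joint stop_flag above 1.69 rad and linear speed of drive_case below 0.01 m/s); the robot touches nothing.
It fails at once if the case is lifted more than 15 mm off the deck (z of case_center in the frame of fixture above 0.039 m).
It fails at once if a bystander is moved by more than 25 mm (distance of any of flux_tub, ssd, solvent_bottle from where it was at the start of the episode above 0.025 m).
It also fails if it takes over 64 s, if anything falls off the work surface, if the arm or the gripper's body presses on something with over 40 N, if the wrist force passes 120 N, or if a joint passes its speed limit or range.

## Robot

A 7-joint arm with a two-finger parallel gripper is mounted at the origin on a cart in front of the work surface, level with it; the furniture and walls round the work are solid. World frame = base frame: x ahead of the robot, y to its left, z up, the work surface at z = 0. Lengths are in m, angles in rad, forces in N, time in s.
With the tool pointing down it reaches from about 0.425 to 1.025 m from the base axis. Payload 9.4 kg.
Tool frame: the origin (TCP) lies on the centre line of the jaws, within the pads' length; the fingertips stand 11 mm ahead of it and the grasp point (between the pads) lies 8 mm behind it; z points along the fingers, y is the line along which they close (so a half turn about z gives the same grasp; the last joint's range is limited). The gripper opens to 93 mm and grips with 3 to 60 N. Pads are 15 mm wide; open, the fingers measure 128 mm over their backs; the gripper's body (75 mm by 188 mm) begins 65 mm behind the grasp point.
Start: joints at [1.083, 0.599, -0.003, 1.599, 0.002, 0.943, -0.08], TCP at [0.29, -0.665, 0.207] pointing down, gripper open.
Joint ranges: [-2.57, 2.57], [-0.35, 1.97], [-1.29, 1.29], [0.11, 2.56], [-1.05, 4.19], [0.11, 1.86], [-2.63, 2.63]. Speed limits (rad/s): [2.22, 2.22, 3.01, 3.01, 3.14, 3.14, 3.14].

## Interface

Orientations are given as a 3x3 rotation matrix whose columns are the frame's x, y, z axes.
In Python, from workcell import arm, eyes gives the robot as it stands.
- The arm moves only by the tool jog_arm, never from a script. Its argument "steps" is a list of rows, each an object with "xyz": the shift along the tool's x, y, z in cm, a list of three; "yaw": the turn about the tool's z in rad; "grip": the gripper command: -1 is shut, 1 is fully open, values between are in proportion. In form: [{"xyz": [x, y, z], "yaw": yaw, "grip": grip}, ...]. A call has 1 to 12 rows; each row is the pose to reach, as a shift and turn from the pose commanded when the call began, along the tool's axes at that moment; what a row does not reach only later rows make up. A row lasts 1/12 s, in which the tool goes at most 41.7 mm and 7.16 degrees, less where a joint would pass 70% of its speed; a pose out of reach is approached as far as the arm can. A call with a gripper value outside its range is refused whole. The fingers move at their own pace and stop on an object; "force" is the grip in N (left out, the last holds). Time passes only in rows, so rows that repeat a pose let the fingers close. It gives the time, the measured TCP pose, the force, the opening and the grip force at its end, in the units of the state.
- arm.read_state(): the state, without advancing time (a new reading comes with each control period).
- eyes.get_image(name): name is "scene" or "side" or "wrist"; returns a dict with "frame" (480x640x3 uint8, red, green, blue), "intrinsics" (3x3 intrinsics, pixels), "xyz" and "orientation" of the camera in the world; the wrist camera has in their place "mount" (4x4, takes a point from camera to tool coordinates, whose origin is the TCP and whose axes are the flange's). Camera axes: x right, y down, z forward; pixel columns grow to the right and rows downward; lengths in m; the calibration is good to about 2 mm. A picture is of the moment at which its call begins: read the wrist's pose just before it. There is no depth.
- arm.job_done(): hands the job in; it is judged then, once.
The state is a dict: "clock": time; "joint_positions": joint angles; "qvel": joint speeds; "effort": joint torques, N m; "ee_pos": TCP position; "orientation": TCP orientation; "wrist_force": force on the tool from outside, world axes, zero at the start; "wrist_torque": the same for the moment, N m; "finger_gap": finger opening in m; "gripper_force": force on a finger pad.
Only numpy, scipy, OpenCV 4.12 (cv2) and the standard library are available. Lean on these libraries where they do the work, as an engineer would, in place of code of your own. Each camera call takes 0.05 s, during which the arm holds its last target. There are 200 camera calls.

## Working session

There is one attempt and no reset: what is moved stays moved. The work goes in short steps, Python scripts to look and compute and a tool call to move; the robot and the scene stay as the last step left them, time stands still between calls to the robot, and variables do not carry over. Pictures are saved under pics/ and viewed, at most 10 in all, crops included, and the job is handed in when it is done.

Besides the shell and the picture viewer there is one more tool, called as name(argument=value, ...), one argument or row to a line, values as JSON. jog_arm: Moves the arm, as the interface text tells. Its arguments: {"type":"object","properties":{"steps":{"type":"array"},"force":{"type":"number"}},"required":["steps"]}

```bash
mkdir -p pics; cat > h.py <<'E'
import numpy as np, cv2, json
from workcell import arm, eyes
def snap(n,f):
    d=eyes.get_image(n); cv2.imwrite(f'pics/{f}.png',d['frame'][:,:,::-1]); 
    np.save(f'pics/{f}.npy',{k:v for k,v in d.items() if k!='frame'},allow_pickle=True); return d
def cal(f): return np.load(f'pics/{f}.npy',allow_pickle=True).item()
def pix2w(f,uv,z):
    d=cal(f);R=np.array(d['orientation']);o=np.array(d['xyz'])
    r=R@np.linalg.inv(d['intrinsics'])@np.array([*uv,1.]); return o+r*(z-o[2])/r[2]
def w2pix(f,p):
    d=cal(f);c=np.array(d['intrinsics'])@np.array(d['orientation']).T@(np.array(p)-d['xyz']);return c[:2]/c[2]
E
python3 - <<'E'
from h import *
for n in('scene','side'):
    d=snap(n,n+'0');print(n,d['xyz'],np.round(d['orientation'],3).tolist(),d['intrinsics'][0])
s=arm.read_state();print(s)
E
```

```text
scene [ 0.01756343 -0.53187821  0.52932522] [[0.64, -0.391, 0.662], [-0.769, -0.326, 0.55], [0.001, -0.861, -0.509]] [480.82197705   0.         315.86401552]
side [0.47816532 0.60187283 0.65427942] [[-0.984, -0.128, 0.125], [-0.178, 0.626, -0.76], [0.019, -0.77, -0.638]] [475.0807158   0.        327.3851923]
{'clock': 0.1, 'joint_positions': array([ 1.08330335,  0.60006517, -0.00252716,  1.60004017,  0.0018051 ,
        0.94293673, -0.07976952]), 'qvel': array([-0.00040975, -0.00208372,  0.00092647, -0.00231681, -0.00029175,
        0.00066386,  0.00111278]), 'effort': array([ 4.08272812e-03, -7.66557097e+01,  1.50126804e+00, -2.52938068e+01,
       -5.24047203e-02,  1.35928311e-02,  9.08754851e-05]), 'ee_pos': array([ 0.28930787, -0.66426974,  0.20583558]), 'orientation': array([[ 9.16773016e-01,  3.99407978e-01, -7.10333659e-04],
       [ 3.99408582e-01, -9.16772160e-01,  1.26127686e-03],
       [-1.47450084e-04, -1.44001795e-03, -9.99998952e-01]]), 'wrist_force': array([-0.66766816,  0.28097235, -0.59531245]), 'wrist_torque': array([ 0.00411294, -0.00812023, -0.02879542]), 'gripper_force': 0.0, 'finger_gap': 0.09276069010422651}
```

View pics/scene0.png

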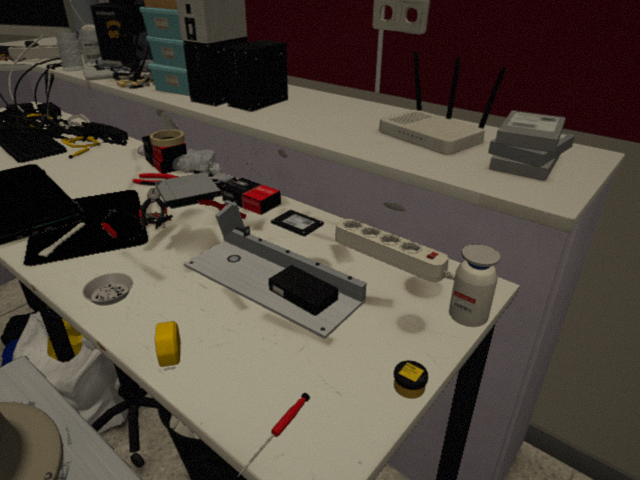

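View pics/side0.png

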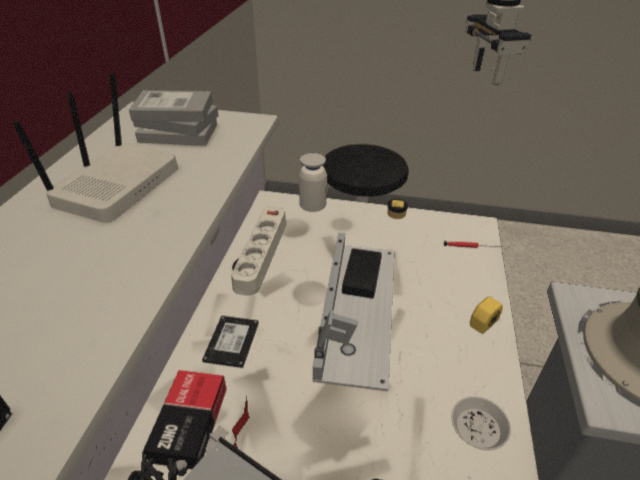

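Scene: the fixture runs from about (185,264) to (323,333) with the case at (303,288) and the flag at (233,222). Side: the fixture spans (340,235) to (385,385), with the flag at (340,332). I'll enlarge both.

```bash
python3 - <<'E'
import cv2
a=cv2.imread('pics/scene0.png')[195:345,175:375];cv2.imwrite('pics/s1.png',cv2.resize(a,None,fx=4,fy=4,interpolation=cv2.INTER_CUBIC))
a=cv2.imread('pics/side0.png')[225:395,295:415];cv2.imwrite('pics/d1.png',cv2.resize(a,None,fx=3.5,fy=3.5,interpolation=cv2.INTER_CUBIC))
E
```

```text
(no output)
```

View pics/s1.png

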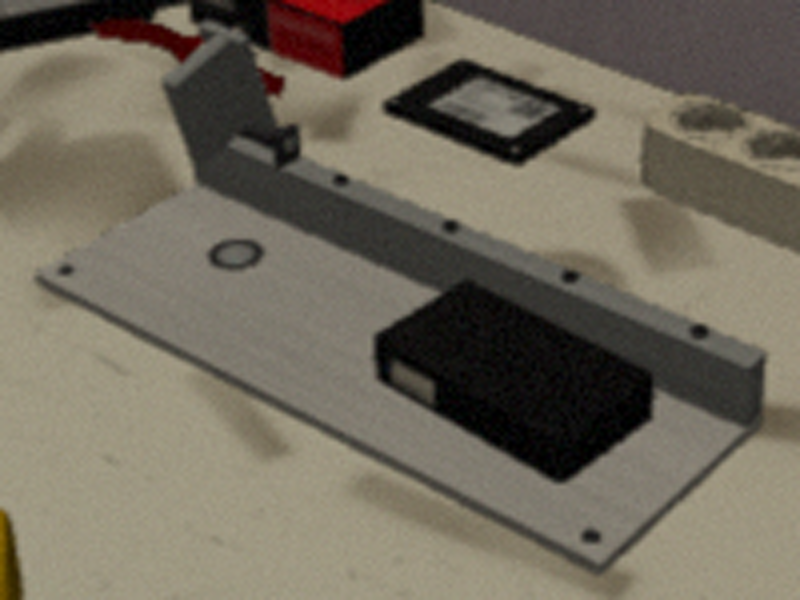

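View pics/d1.png

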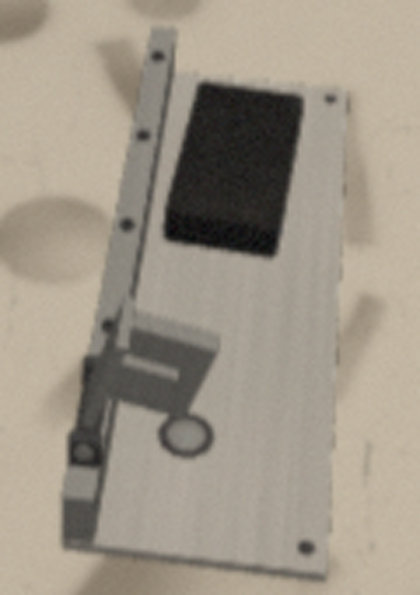

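The scene crop shows deck corners at (38,275) and (602,568), the fence end at (765,355) and the pin at (236,254). The case's top corners are at (375,337), (465,280), (652,375) and (560,435). The side crop shows the same features, so I'll fit the poses from both views.

```bash
cat > fit.py <<'E'
from h import *
from scipy.optimize import least_squares
S=lambda u,v:('scene0',(u/4+175-.4,v/4+195-.4)); D=lambda u,v:('side0',(u/3.5+295-.4,v/3.5+225-.4))
F=[(S(38,275),(-60,170,12)),(S(602,568),(-60,-170,12)),(S(765,355),(60,-170,45)),(S(763,425),(60,-170,12)),(S(236,254),(10,103,14)),
(D(327,572),(-60,170,12)),(D(64,548),(60,170,0)),(D(348,90),(-60,-170,12)),(D(187,436),(10,103,14)),(D(175,30),(45,-170,45)),(D(150,28),(60,-170,45))]
C=[(S(375,337),(-31,56,36)),(S(465,280),(31,56,36)),(S(652,375),(31,-56,36)),(S(558,482),(-31,-56,12)),(S(382,380),(-31,56,12)),
(D(203,83),(31,-56,36)),(D(303,97),(-31,-56,36)),(D(275,255),(-31,56,12)),(D(165,238),(31,56,12)),(D(168,210),(31,56,36))]
def T(q,p):
    c,s=np.cos(q[2]),np.sin(q[2]);x,y,z=np.array(p)/1000;return np.array([q[0]+c*x-s*y,q[1]+s*x+c*y,z])
def fit(L,q0):
    f=lambda q:np.concatenate([w2pix(o[0],T(q,p))-o[1] for o,p in L])
    r=least_squares(f,q0,loss='soft_l1');return r.x,np.round(f(r.x).reshape(-1,2),1)
if __name__=='__main__':
    q,e=fit(F,[.6,-.1,0]);print('fixture',q.round(4),e.tolist())
    c,e=fit(C,[.6,-.1,0]);print('case',c.round(4),e.tolist())
    d=c[:2]-q[:2];k,s=np.cos(q[2]),np.sin(q[2]);print('case in fix',k*d[0]+s*d[1],-s*d[0]+k*d[1],c[2]-q[2])
    print('hinge',T(q,(52.5,128,55)),'home',T(q,(14,64,24)))
    for n in [(398,376)]: print('screw')
    for uv in [(298,222)]: print('ssd',pix2w('scene0',uv,.008))
E
python3 fit.py
```

```text
fixture [ 0.5168 -0.0071  0.0447] [[-0.8, 0.3], [-0.0, 0.3], [1.1, 0.3], [0.6, -1.8], [0.2, 0.5], [0.1, 0.8], [-0.7, 2.5], [-0.1, 0.0], [-0.1, -0.6], [0.5, -0.0], [0.5, -0.1]]
case [ 0.5215 -0.0836 -0.0361] [[-1.1, 0.8], [1.1, 0.4], [1.5, 1.2], [0.6, 3.0], [-2.2, 1.1], [-1.0, -0.4], [0.7, 0.3], [-0.1, 2.6], [-1.2, 1.9], [-1.6, 0.8]]
case in fix 0.001281374565695307 -0.07661207081897416 -0.0807917166203527
hinge [0.56351254 0.1230741  0.055     ] home [0.52790769 0.05741936 0.024     ]
screw
ssd [0.72213925 0.10588667 0.008     ]
```

```bash
cat > go.py <<'E'
from h import *
q=np.array([.5168,-.0071,.0447])
c,s=np.cos(q[2]),np.sin(q[2])
RF=np.array([[c,-s,0],[s,c,0],[0,0,1]]);O=np.array([q[0],q[1],0])
def shifts(*pts):
    st=arm.read_state();R=st['orientation'];p=st['ee_pos']
    print('clock',round(st['clock'],2),'tcp in fix mm',(RF.T@(p-O)*1000).round(1),'yaw to go',round(np.arctan2(R[1,0],R[0,0])-q[2],3),'F',st['wrist_force'].round(1),'gap',st['finger_gap'].round(4))
    for f in pts: print(f,'-> cm',(100*R.T@(O+RF@(np.array(f)/1000)-p)).round(2))
E
python3 -c "
from go import *
shifts((95,128,200))"
```

```text
Traceback (most recent call last):
  File "go.py", line 7, in shifts
    print('clock',round(st['clock'],2),'tcp in fix mm',(RF.T@(p-O)*1000).round(1),'yaw to go',round(np.arctan2(R[1,0],R[0,0])-q[2],3),'F',st['wrist_force'].round(1),'gap',st['finger_gap'].round(4))
                                                                                                                                                                           ^^^^^^^^^^^^^^^^^^^^^^
AttributeError: 'float' object has no attribute 'round'
```

```bash
sed -i "s/st\['finger_gap'\].round(4)/st['finger_gap']/" go.py
python3 -c "
from go import *
shifts((95,128,200))"
```

```text
clock 0.1 tcp in fix mm [-256.6 -646.3  205.8] yaw to go 0.366 F [-0.7  0.3 -0.6] gap 0.09276069010422651
(95, 128, 200) -> cm [ 60.56 -59.71   0.66]
```

jog_arm(
  steps=[
    {"xyz": [2.5,-2.5,0],"yaw": 0.05,"grip": -1},
    {"xyz": [5,-5,0],"yaw": 0.1,"grip": -1},
    {"xyz": [7.5,-7.5,0],"yaw": 0.15,"grip": -1},
    {"xyz": [10,-10,0],"yaw": 0.2,"grip": -1},
    {"xyz": [12.5,-12.5,0],"yaw": 0.25,"grip": -1},
    {"xyz": [15,-15,0],"yaw": 0.3,"grip": -1},
    {"xyz": [17.5,-17.5,0],"yaw": 0.366,"grip": -1},
    {"xyz": [20,-20,0],"yaw": 0.366,"grip": -1},
    {"xyz": [22.5,-22.5,0],"yaw": 0.366,"grip": -1},
    {"xyz": [25,-25,0],"yaw": 0.366,"grip": -1},
    {"xyz": [27.5,-27.5,0],"yaw": 0.366,"grip": -1},
    {"xyz": [30,-30,0],"yaw": 0.366,"grip": -1},
  ],
)

```text
clock: 1.1
ee_pos: [0.4449, -0.2681, 0.2065]
orientation: [[0.999, 0.045, -0.0], [0.045, -0.999, 0.0], [-0.0, -0.0, -1.0]]
wrist_force: [1.0, -0.3, 0.6]
finger_gap: 0.0176
gripper_force: 0.0
```

```bash
python3 -c "
from go import *
shifts((95,128,200))"
```

```text
clock 1.1 tcp in fix mm [ -83.4 -257.5  206.5] yaw to go 0.0 F [ 1.  -0.3  0.6] gap 0.017559760828458996
(95, 128, 200) -> cm [ 17.85 -38.55   0.65]
```

jog_arm(
  steps=[
    {"xyz": [1.8,-3.7,0],"yaw": 0,"grip": -1},
    {"xyz": [3.6,-7.4,0],"yaw": 0,"grip": -1},
    {"xyz": [5.4,-11.1,0],"yaw": 0,"grip": -1},
    {"xyz": [7.2,-14.8,0],"yaw": 0,"grip": -1},
    {"xyz": [9,-18.5,0],"yaw": 0,"grip": -1},
    {"xyz": [10.8,-22.2,0],"yaw": 0,"grip": -1},
    {"xyz": [12.6,-25.9,0],"yaw": 0,"grip": -1},
    {"xyz": [14.4,-29.6,0],"yaw": 0,"grip": -1},
    {"xyz": [16,-33.3,0],"yaw": 0,"grip": -1},
    {"xyz": [17,-37,0],"yaw": 0,"grip": -1},
    {"xyz": [17,-37,0],"yaw": 0,"grip": -1},
    {"xyz": [17,-37,0],"yaw": 0,"grip": -1},
  ],
)

```text
clock: 2.1
ee_pos: [0.5977, 0.1104, 0.2059]
orientation: [[0.999, 0.05, -0.001], [0.05, -0.999, 0.0], [-0.001, -0.001, -1.0]]
wrist_force: [-0.9, -1.4, -0.2]
finger_gap: 0.0004
gripper_force: 0.0
```

```bash
python3 -c "
from go import *
shifts((95,128,200),(95,128,105))"
```

```text
clock 2.1 tcp in fix mm [ 86.1 113.7 205.9] yaw to go 0.005 F [-0.9 -1.4 -0.2] gap 0.0004101025124689157
(95, 128, 200) -> cm [ 0.9  -1.42  0.59]
(95, 128, 105) -> cm [ 0.91 -1.42 10.09]
```

jog_arm(
  steps=[
    {"xyz": [0.9,-1.4,0],"yaw": 0,"grip": -1},
    {"xyz": [0.9,-1.4,1.5],"yaw": 0,"grip": -1},
    {"xyz": [0.9,-1.4,3.5],"yaw": 0,"grip": -1},
    {"xyz": [0.9,-1.4,5.5],"yaw": 0,"grip": -1},
    {"xyz": [0.9,-1.4,7.5],"yaw": 0,"grip": -1},
    {"xyz": [0.9,-1.4,9],"yaw": 0,"grip": -1},
    {"xyz": [0.9,-1.4,10],"yaw": 0,"grip": -1},
    {"xyz": [0.9,-1.4,10],"yaw": 0,"grip": -1},
    {"xyz": [0.9,-1.4,10],"yaw": 0,"grip": -1},
    {"xyz": [0.9,-1.4,10],"yaw": 0,"grip": -1},
  ],
)

```text
clock: 2.93
ee_pos: [0.607, 0.1214, 0.1074]
orientation: [[0.999, 0.044, 0.001], [0.044, -0.999, 0.0], [0.001, -0.0, -1.0]]
wrist_force: [0.5, -0.5, 1.1]
finger_gap: 0.0004
gripper_force: 0.0
```

```bash
python3 -c "
from go import *
shifts((64,128,106),(50,128,105),(34.5,128,97),(24,128,84),(20,128,70),(20,128,67))"
```

```text
clock 2.93 tcp in fix mm [ 95.8 124.4 107.4] yaw to go -0.001 F [ 0.5 -0.5  1.1] gap 0.0004031903209951174
(64, 128, 106) -> cm [-3.18 -0.36  0.14]
(50, 128, 105) -> cm [-4.58 -0.36  0.24]
(34.5, 128, 97) -> cm [-6.13 -0.36  1.04]
(24, 128, 84) -> cm [-7.19 -0.36  2.34]
(20, 128, 70) -> cm [-7.59 -0.36  3.74]
(20, 128, 67) -> cm [-7.59 -0.36  4.04]
```

jog_arm(
  steps=[
    {"xyz": [-1,0,0],"yaw": 0,"grip": -1},
    {"xyz": [-2,0,0],"yaw": 0,"grip": -1},
    {"xyz": [-3,0,0],"yaw": 0,"grip": -1},
    {"xyz": [-3.8,0,0.1],"yaw": 0,"grip": -1},
    {"xyz": [-4.6,0,0.2],"yaw": 0,"grip": -1},
    {"xyz": [-5.4,0,0.6],"yaw": 0,"grip": -1},
    {"xyz": [-6.1,0,1.0],"yaw": 0,"grip": -1},
    {"xyz": [-6.7,0,1.6],"yaw": 0,"grip": -1},
    {"xyz": [-7.2,0,2.3],"yaw": 0,"grip": -1},
    {"xyz": [-7.4,0,3.0],"yaw": 0,"grip": -1},
    {"xyz": [-7.6,0,3.5],"yaw": 0,"grip": -1},
    {"xyz": [-7.6,0,3.7],"yaw": 0,"grip": -1},
  ],
)

```text
clock: 3.93
ee_pos: [0.5298, 0.1184, 0.0687]
orientation: [[0.999, 0.045, -0.001], [0.045, -0.999, -0.0], [-0.001, 0.0, -1.0]]
wrist_force: [-0.9, -0.3, 1.1]
finger_gap: 0.0004
gripper_force: 0.4
```

```bash
python3 -c "
from go import *
shifts((20,128,69))
snap('scene','scene1');snap('side','side1')
a=cv2.imread('pics/scene1.png')[150:340,150:390];b=cv2.imread('pics/side1.png')[180:390,250:430]
cv2.imwrite('pics/v1.png',np.hstack([cv2.resize(a,(440,348)),cv2.resize(b,(298,348))]))"
```

```text
clock 3.93 tcp in fix mm [ 18.6 124.8  68.7] yaw to go 0.0 F [-0.9 -0.3  1.1] gap 0.00035417246870898225
(20, 128, 69) -> cm [ 0.14 -0.32 -0.03]
```

View pics/v1.png

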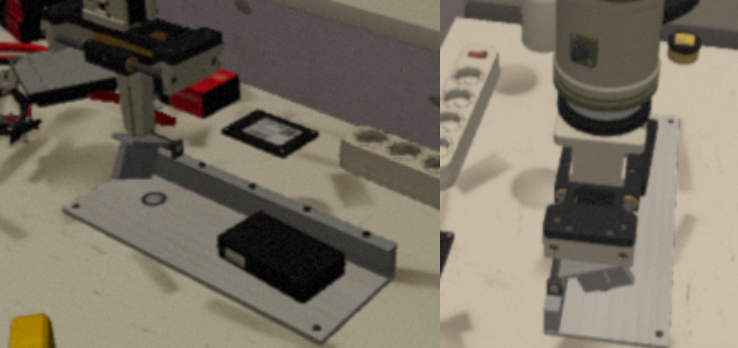

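The flag is swung over under the fingertips, close to down. The case hasn't moved. I'll press a little further until I feel the hard stop.

jog_arm(
  steps=[
    {"xyz": [0,0,0.2],"yaw": 0,"grip": -1},
    {"xyz": [0,0,0.3],"yaw": 0,"grip": -1},
    {"xyz": [0,0,0.3],"yaw": 0,"grip": -1},
    {"xyz": [0,0,0.3],"yaw": 0,"grip": -1},
    {"xyz": [0,0,0.3],"yaw": 0,"grip": -1},
  ],
)

```text
clock: 4.45
ee_pos: [0.5306, 0.1184, 0.0667]
orientation: [[0.999, 0.045, 0.0], [0.045, -0.999, 0.0], [0.0, -0.0, -1.0]]
wrist_force: [0.1, -0.4, 0.9]
finger_gap: 0.0001
gripper_force: 0.0
```

jog_arm(
  steps=[
    {"xyz": [0,0,0.2],"yaw": 0,"grip": -1},
    {"xyz": [0,0,0.4],"yaw": 0,"grip": -1},
    {"xyz": [0,0,0.4],"yaw": 0,"grip": -1},
    {"xyz": [0,0,0.4],"yaw": 0,"grip": -1},
    {"xyz": [0,0,0.4],"yaw": 0,"grip": -1},
  ],
)

```text
clock: 4.87
ee_pos: [0.5304, 0.1183, 0.0625]
orientation: [[0.999, 0.045, -0.0], [0.045, -0.999, -0.0], [-0.0, 0.0, -1.0]]
wrist_force: [0.3, -0.3, -0.2]
finger_gap: 0.0006
gripper_force: 0.0
```

```bash
python3 -c "
from go import *
shifts((20,128,69))
snap('scene','scene2')
a=cv2.imread('pics/scene2.png')[200:300,180:300]
cv2.imwrite('pics/v2.png',cv2.resize(a,(720,600),interpolation=2))"
```

```text
clock 4.87 tcp in fix mm [ 19.2 124.7  62.5] yaw to go 0.0 F [ 0.3 -0.3 -0.2] gap 0.000591177545633595
(20, 128, 69) -> cm [ 0.08 -0.33 -0.65]
```

View pics/v2.png

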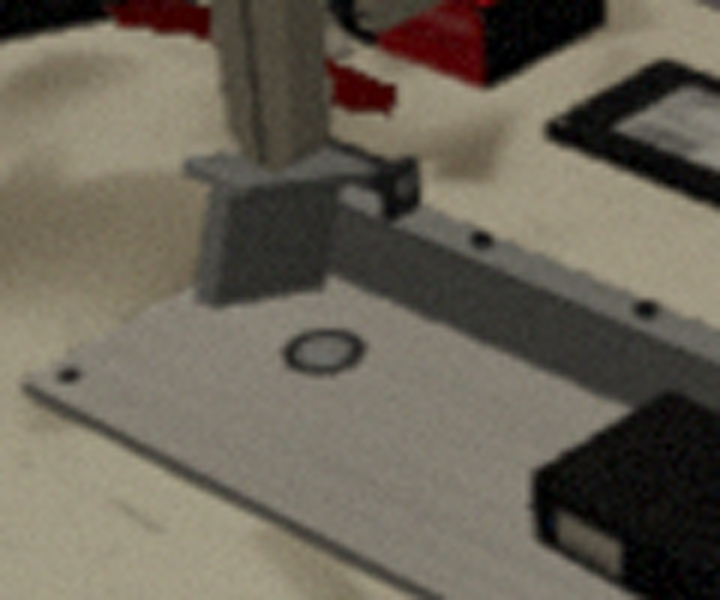

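The fingertips rest on the flange, with the plate's lower corners at about (212,305) and (325,283) in the crop. I'll compare these with where they should be when it is fully down.

```bash
python3 - <<'E'
from go import *
for f in [(-10,120,14),(42,120,14),(-10,120,52),(-10.5,113,59),(-10.5,143,59),(19.2-7.5,124.7-17,51.5),(19.2-7.5,124.7,51.5)]:
    print(f,((w2pix('scene0',O+RF@(np.array(f)/1000))-[180,200])*6).round(0))
# angle fit: lower plate corner (-10,120,14) rotated about the hinge by th-1.75
for th in np.arange(1.45,1.8,.05):
    a=1.75-th;x,z=-62.5,-41.;print(round(th,2),[((w2pix('scene0',O+RF@(np.array([52.5+x*np.cos(a)+z*np.sin(a),y,55-x*np.sin(a)+z*np.cos(a)])/1000))-[180,200])*6).round(0).tolist() for x,y,z in [(-62.5,120,-41),(-10.5,120,-41),(-63,113,4),(-63,143,4)]])
E
```

```text
(-10, 120, 14) [242. 361.]
(42, 120, 14) [356. 293.]
(-10, 120, 52) [230. 261.]
(-10.5, 113, 59) [241. 249.]
(-10.5, 143, 59) [177. 220.]
(11.7, 107.7, 51.5) [306. 246.]
(11.7, 124.7, 51.5) [270. 230.]
1.45 [[213.0, 320.0], [330.0, 295.0], [245.0, 194.0], [180.0, 165.0]]
1.5 [[217.0, 328.0], [334.0, 296.0], [243.0, 203.0], [178.0, 175.0]]
1.55 [[221.0, 336.0], [338.0, 296.0], [242.0, 213.0], [177.0, 184.0]]
1.6 [[226.0, 343.0], [343.0, 296.0], [242.0, 222.0], [176.0, 193.0]]
1.65 [[231.0, 349.0], [347.0, 295.0], [241.0, 231.0], [176.0, 202.0]]
1.7 [[236.0, 355.0], [351.0, 294.0], [241.0, 241.0], [176.0, 211.0]]
1.75 [[242.0, 361.0], [356.0, 293.0], [241.0, 249.0], [177.0, 220.0]]
1.8 [[247.0, 366.0], [360.0, 292.0], [242.0, 258.0], [177.0, 229.0]]
```

```bash
python3 -c "
from go import *
snap('side','side2');snap('wrist','w2')
b=cv2.imread('pics/side2.png')[290:400,290:410];w=cv2.imread('pics/w2.png')
cv2.imwrite('pics/v3.png',np.hstack([cv2.resize(b,(420,385),interpolation=2),cv2.resize(w,(380,385))]))"
```

```text
(no output)
```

View pics/v3.png

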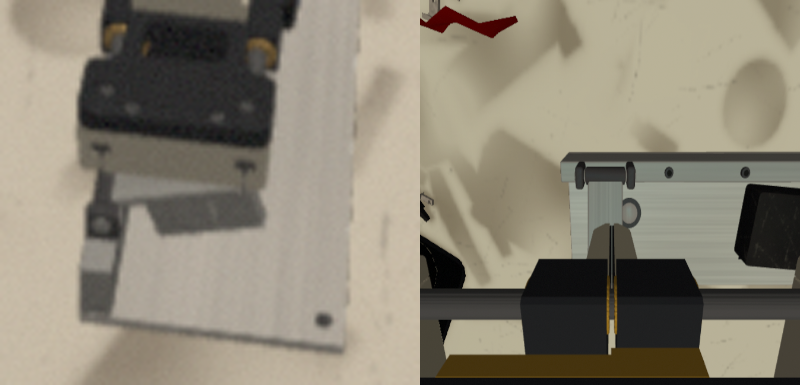

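The wrist view shows the closed fingertips on the flange, centred on it near (610,228), with the hinge at (605,175). I'll check whether the reported TCP fits this and where the flange is.

```bash
python3 - <<'E'
from go import *
d=cal('w2');M=np.array(d['mount']);K=np.array(d['intrinsics']);print(M.round(3).tolist())
st=arm.read_state();R=st['orientation'];p=st['ee_pos'];print(p,st['wrist_force'].round(2),st['effort'].round(2))
def pw(w): 
    t=np.append(R.T@(w-p),1);c=np.linalg.inv(M)@t;u=K@c[:3];u=u[:2]/u[2];return (u*[380/640,385/480]+[420,0]).round(0)
f=lambda x:O+RF@(np.array(x)/1000)
print('tip',pw(p+R@[0,0,.011]),[pw(p+R@[a,b,.011]) for a,b in((.0075,.01),(.0075,-.01))])
for n,x in dict(hinge=(52.5,128,59),fenceend=(60,170,45),fencein=(45,170,45),pin=(10,103,14),fl1=(20,113,59),fl2=(20,143,59),case=(-30,-23,36)).items(): print(n,pw(f(x)))
E
```

```text
[[-0.001, -0.958, -0.286, 0.079], [1.0, -0.0, -0.0, 0.0], [0.0, -0.286, 0.958, -0.178], [0.0, 0.0, 0.0, 1.0]]
[0.5304426  0.11839097 0.06260047] [-0.17 -0.78 -0.28] [-0.000e+00 -6.348e+01  1.740e+00 -1.258e+01  1.000e-02 -8.000e-02
  0.000e+00]
tip [612. 222.] [array([622., 212.]), array([601., 212.])]
hinge [608. 178.]
fenceend [562. 162.]
fencein [563. 184.]
pin [631. 215.]
fl1 [625. 225.]
fl2 [591. 225.]
case [749. 272.]
```

```bash
python3 - <<'E'
from go import *
p=np.array([.2893,-.6643,.2058]);R=np.array([[.9168,.3994,0],[.3994,-.9168,0],[0,0,-1]])
for z in(.011,0,-.01,-.02): print(z,[w2pix('side0',p+R@[0,y,z]).round(1).tolist() for y in(-.055,.055)])
E
python3 -c "
import cv2
b=cv2.imread('pics/side0.png')[0:110,440:560];cv2.imwrite('pics/v4.png',cv2.resize(b,(654,600),interpolation=2))"
```

```text
0.011 [[493.0, 95.3], [472.9, 79.4]]
0 [[494.1, 91.0], [473.8, 75.3]]
-0.01 [[495.1, 87.1], [474.6, 71.6]]
-0.02 [[496.0, 83.1], [475.4, 67.7]]
```

View pics/v4.png

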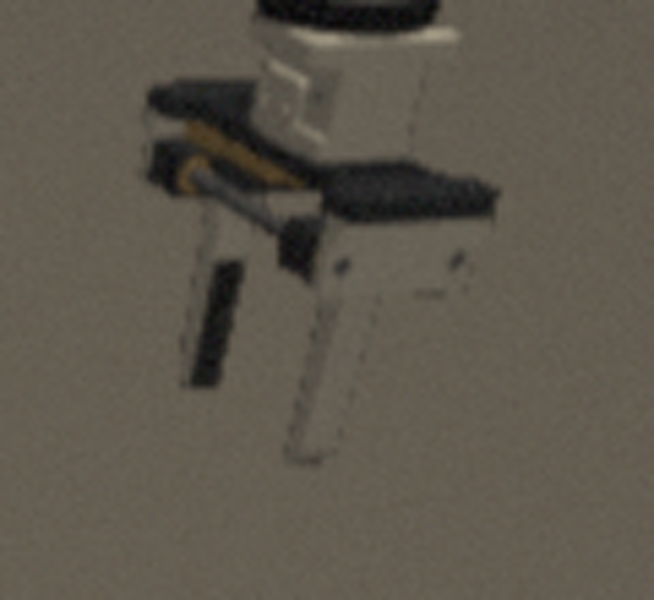

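The fingertips in this view, at (496,84) and (476,71), lie about 15 mm behind the reported TCP. The brief says 11 mm ahead. That explains why the flag is not yet down, so I'll keep pressing by feel and trust contact and images over the stated tip offset.

jog_arm(
  steps=[
    {"xyz": [0,0,0.3],"yaw": 0,"grip": -1},
    {"xyz": [0,0,0.6],"yaw": 0,"grip": -1},
    {"xyz": [0,0,0.9],"yaw": 0,"grip": -1},
    {"xyz": [0,0,0.9],"yaw": 0,"grip": -1},
    {"xyz": [0,0,0.9],"yaw": 0,"grip": -1},
  ],
)

```text
clock: 5.43
ee_pos: [0.5303, 0.1184, 0.0533]
orientation: [[0.999, 0.045, -0.0], [0.045, -0.999, -0.0], [-0.001, 0.0, -1.0]]
wrist_force: [0.3, 0.1, -0.4]
finger_gap: 0.0006
gripper_force: 0.0
```

jog_arm(
  steps=[
    {"xyz": [0,0,0.1],"yaw": 0,"grip": -1},
    {"xyz": [0,0,0.2],"yaw": 0,"grip": -1},
    {"xyz": [0,0,0.3],"yaw": 0,"grip": -1},
    {"xyz": [0,0,0.3],"yaw": 0,"grip": -1},
    {"xyz": [0,0,0.3],"yaw": 0,"grip": -1},
  ],
)

```text
clock: 5.85
ee_pos: [0.5305, 0.1184, 0.0506]
orientation: [[0.999, 0.045, 0.0], [0.045, -0.999, 0.0], [0.0, -0.0, -1.0]]
wrist_force: [0.4, 0.1, -0.5]
finger_gap: 0.0006
gripper_force: 0.0
```

jog_arm(
  steps=[
    {"xyz": [0,0,0.1],"yaw": 0,"grip": -1},
    {"xyz": [0,0,0.2],"yaw": 0,"grip": -1},
    {"xyz": [0,0,0.2],"yaw": 0,"grip": -1},
    {"xyz": [0,0,0.2],"yaw": 0,"grip": -1},
  ],
)

```text
clock: 6.18
ee_pos: [0.5305, 0.1184, 0.0485]
orientation: [[0.999, 0.045, 0.0], [0.045, -0.999, -0.0], [0.0, 0.0, -1.0]]
wrist_force: [-0.3, 0.5, -0.4]
finger_gap: 0.0004
gripper_force: 0.0
```

jog_arm(
  steps=[
    {"xyz": [0,0,0.1],"yaw": 0,"grip": -1},
    {"xyz": [0,0,0.2],"yaw": 0,"grip": -1},
    {"xyz": [0,0,0.3],"yaw": 0,"grip": -1},
    {"xyz": [0,0,0.3],"yaw": 0,"grip": -1},
    {"xyz": [0,0,0.3],"yaw": 0,"grip": -1},
  ],
)

```text
clock: 6.6
ee_pos: [0.5305, 0.1184, 0.0471]
orientation: [[0.999, 0.045, 0.001], [0.045, -0.999, 0.0], [0.001, -0.0, -1.0]]
wrist_force: [-5.4, -1.2, 21.4]
finger_gap: 0.0003
gripper_force: 11.0
```

```bash
python3 -c "
from go import *
shifts((20,128,59))
snap('scene','scene3');snap('side','side3')
a=cv2.imread('pics/scene3.png')[200:300,180:280];b=cv2.imread('pics/side3.png')[290:390,300:400]
cv2.imwrite('pics/v5.png',np.hstack([cv2.resize(x,(400,400),interpolation=2) for x in(a,b)]))"
```

```text
clock 6.6 tcp in fix mm [ 19.3 124.8  47.1] yaw to go -0.0 F [-5.4 -1.2 21.4] gap 0.0003323675205423413
(20, 128, 59) -> cm [ 0.07 -0.32 -1.19]
```

View pics/v5.png

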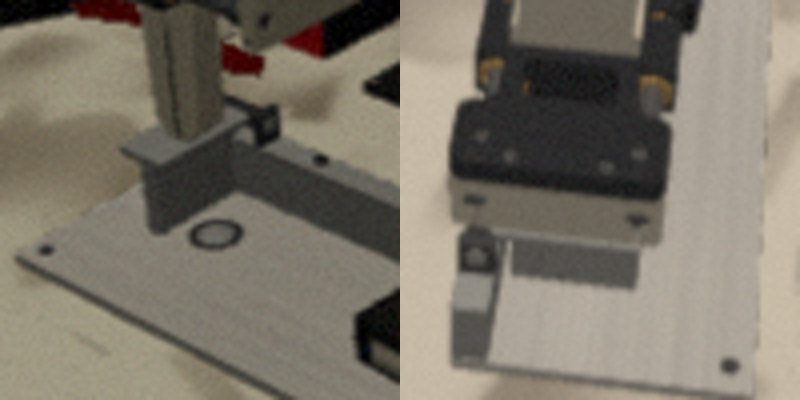

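The stop is at its hard stop: the force jumped to 21 N, the flange is level and the plate hangs just above the deck. This also puts the real fingertips about 12 mm behind the reported TCP. Next I retract and go to the −x side of the case with the jaws part open, for a two-point push.

jog_arm(
  steps=[
    {"xyz": [0,0,0],"yaw": 0,"grip": -1},
    {"xyz": [0,0,-2],"yaw": 0,"grip": -1},
    {"xyz": [0,0,-4.5],"yaw": 0,"grip": -1},
    {"xyz": [-2,3,-4.5],"yaw": 0,"grip": -0.15},
    {"xyz": [-4,6,-4.5],"yaw": 0,"grip": -0.15},
    {"xyz": [-6,9,-4.5],"yaw": 0,"grip": -0.15},
    {"xyz": [-8,12,-4.5],"yaw": 0,"grip": -0.15},
    {"xyz": [-8.3,15,-4.5],"yaw": 0,"grip": -0.15},
    {"xyz": [-8.3,18,-4.5],"yaw": 0,"grip": -0.15},
    {"xyz": [-8.3,20,-4.5],"yaw": 0,"grip": -0.15},
    {"xyz": [-8.3,20,-4.5],"yaw": 0,"grip": -0.15},
    {"xyz": [-8.3,20,-4.5],"yaw": 0,"grip": -0.15},
  ],
)

```text
clock: 7.7
ee_pos: [0.4565, -0.0862, 0.0906]
orientation: [[0.999, 0.042, 0.0], [0.042, -0.999, -0.0], [0.0, 0.0, -1.0]]
wrist_force: [0.1, 0.8, 0.2]
finger_gap: 0.0393
gripper_force: 0.0
```

```bash
python3 -c "
from go import *
shifts((-62,-77,9),(-24,-77,9))"
```

```text
clock 7.7 tcp in fix mm [-63.8 -76.3  90.6] yaw to go -0.003 F [0.1 0.8 0.2] gap 0.03927486884625768
(-62, -77, 9) -> cm [0.18 0.06 8.16]
(-24, -77, 9) -> cm [3.98 0.05 8.16]
```

jog_arm(
  steps=[
    {"xyz": [0,0,1.5],"yaw": 0,"grip": -0.15},
    {"xyz": [0,0,3],"yaw": 0,"grip": -0.15},
    {"xyz": [0,0,4.5],"yaw": 0,"grip": -0.15},
    {"xyz": [0,0,5.5],"yaw": 0,"grip": -0.15},
    {"xyz": [0,0,6.5],"yaw": 0,"grip": -0.15},
    {"xyz": [0,0,7],"yaw": 0,"grip": -0.15},
    {"xyz": [0,0,7.5],"yaw": 0,"grip": -0.15},
    {"xyz": [0,0,8],"yaw": 0,"grip": -0.15},
    {"xyz": [0,0,8],"yaw": 0,"grip": -0.15},
    {"xyz": [0,0,8],"yaw": 0,"grip": -0.15},
  ],
)

```text
clock: 8.53
ee_pos: [0.4565, -0.0849, 0.0106]
orientation: [[0.999, 0.045, -0.0], [0.045, -0.999, 0.0], [-0.0, -0.0, -1.0]]
wrist_force: [0.2, -0.1, 0.1]
finger_gap: 0.0395
gripper_force: 0.0
```

jog_arm(
  steps=[
    {"xyz": [0.5,0,0],"yaw": 0,"grip": -0.15},
    {"xyz": [1,0,0],"yaw": 0,"grip": -0.15},
    {"xyz": [1.5,0,0],"yaw": 0,"grip": -0.15},
    {"xyz": [2,0,0],"yaw": 0,"grip": -0.15},
    {"xyz": [2.4,0,0],"yaw": 0,"grip": -0.15},
    {"xyz": [2.7,0,0],"yaw": 0,"grip": -0.15},
    {"xyz": [3,0,0],"yaw": 0,"grip": -0.15},
    {"xyz": [3.2,0,0],"yaw": 0,"grip": -0.15},
    {"xyz": [3.4,0,0],"yaw": 0,"grip": -0.15},
    {"xyz": [3.5,0,0],"yaw": 0,"grip": -0.15},
    {"xyz": [3.5,0,0],"yaw": 0,"grip": -0.15},
  ],
)

```text
clock: 9.45
ee_pos: [0.4917, -0.0835, 0.0105]
orientation: [[0.999, 0.045, 0.0], [0.045, -0.999, 0.0], [0.0, -0.0, -1.0]]
wrist_force: [-0.8, -0.0, -0.4]
finger_gap: 0.0394
gripper_force: 0.2
```

```bash
python3 -c "
from go import *
shifts((-24,-77,9))"
```

```text
clock 9.45 tcp in fix mm [-28.5 -75.2  10.5] yaw to go 0.0 F [-0.8 -0.  -0.4] gap 0.039433045910584684
(-24, -77, 9) -> cm [0.45 0.18 0.15]
```

Pushing on in small steps until the fence is felt.

jog_arm(
  steps=[
    {"xyz": [0.2,0,0],"yaw": 0,"grip": -0.15},
    {"xyz": [0.4,0,0],"yaw": 0,"grip": -0.15},
    {"xyz": [0.4,0,0],"yaw": 0,"grip": -0.15},
    {"xyz": [0.4,0,0],"yaw": 0,"grip": -0.15},
  ],
)

```text
clock: 9.78
ee_pos: [0.4954, -0.0833, 0.0106]
orientation: [[0.999, 0.045, -0.0], [0.045, -0.999, 0.0], [-0.0, -0.0, -1.0]]
wrist_force: [-1.4, 0.2, -0.8]
finger_gap: 0.0397
gripper_force: 0.7
```

jog_arm(
  steps=[
    {"xyz": [0.1,0,0],"yaw": 0,"grip": -0.15},
    {"xyz": [0.2,0,0],"yaw": 0,"grip": -0.15},
    {"xyz": [0.2,0,0],"yaw": 0,"grip": -0.15},
    {"xyz": [0.2,0,0],"yaw": 0,"grip": -0.15},
  ],
)

```text
clock: 10.12
ee_pos: [0.4954, -0.0834, 0.0105]
orientation: [[0.999, 0.045, -0.004], [0.045, -0.999, -0.0], [-0.004, -0.0, -1.0]]
wrist_force: [-6.5, 0.3, 3.3]
finger_gap: 0.0395
gripper_force: 3.1
```

Snug against the fence, at TCP x of −24.8 mm as predicted. Now back off, rise, and turn for the end push.

jog_arm(
  steps=[
    {"xyz": [-0.3,0,0],"yaw": 0,"grip": -0.15},
    {"xyz": [-1.5,0,0],"yaw": 0,"grip": -0.15},
    {"xyz": [-1.5,0,-2],"yaw": 0,"grip": -0.15},
    {"xyz": [-1.5,0,-4.5],"yaw": 0,"grip": -0.15},
    {"xyz": [-1.5,0,-7],"yaw": 0,"grip": -0.15},
    {"xyz": [-1.5,0,-8],"yaw": 0,"grip": -0.75},
    {"xyz": [-1.5,0,-8],"yaw": 0,"grip": -0.75},
  ],
)

```text
clock: 10.7
ee_pos: [0.4846, -0.0842, 0.093]
orientation: [[0.999, 0.044, 0.006], [0.044, -0.999, -0.0], [0.006, 0.001, -1.0]]
wrist_force: [-0.1, -0.2, 0.1]
finger_gap: 0.0308
gripper_force: 0.0
```

```bash
python3 -c "
from go import *
print(arm.read_state()['joint_positions'].round(2))
shifts((10,-162,90))"
```

```text
[ 0.09  0.5  -0.04  2.23  0.05  0.4  -1.52]
clock 10.7 tcp in fix mm [-35.6 -75.5  93. ] yaw to go -0.0 F [-0.1 -0.2  0.1] gap 0.030824845095488135
(10, -162, 90) -> cm [4.56 8.64 0.33]
```

jog_arm(
  steps=[
    {"xyz": [0.5,0.8,0],"yaw": -0.12,"grip": -0.75},
    {"xyz": [1,1.6,0],"yaw": -0.24,"grip": -0.75},
    {"xyz": [1.5,2.4,0],"yaw": -0.36,"grip": -0.75},
    {"xyz": [2,3.2,0],"yaw": -0.48,"grip": -0.75},
    {"xyz": [2.5,4,0],"yaw": -0.6,"grip": -0.75},
    {"xyz": [3,5,0],"yaw": -0.72,"grip": -0.75},
    {"xyz": [3.5,6,0],"yaw": -0.84,"grip": -0.75},
    {"xyz": [4,7,0],"yaw": -0.96,"grip": -0.75},
    {"xyz": [4.5,8,0],"yaw": -1.08,"grip": -0.75},
    {"xyz": [4.5,8.6,0],"yaw": -1.2,"grip": -0.75},
    {"xyz": [4.5,8.6,0],"yaw": -1.2,"grip": -0.75},
  ],
)

```text
clock: 11.62
ee_pos: [0.5314, -0.1693, 0.0894]
orientation: [[0.317, 0.948, -0.0], [0.948, -0.317, 0.001], [0.001, -0.0, -1.0]]
wrist_force: [0.2, -0.6, -0.1]
finger_gap: 0.012
gripper_force: 0.0
```

jog_arm(
  steps=[
    {"xyz": [0,0,0],"yaw": -0.12,"grip": -0.75},
    {"xyz": [0,0,0],"yaw": -0.24,"grip": -0.75},
    {"xyz": [0,0,0],"yaw": -0.371,"grip": -0.75},
    {"xyz": [0,0,0],"yaw": -0.371,"grip": -0.75},
    {"xyz": [0,0,0],"yaw": -0.371,"grip": -0.75},
  ],
)

```text
clock: 12.03
ee_pos: [0.5311, -0.1673, 0.09]
orientation: [[-0.039, 0.999, -0.0], [0.999, 0.039, 0.001], [0.001, -0.0, -1.0]]
wrist_force: [-0.6, 0.1, -0.3]
finger_gap: 0.0114
gripper_force: 0.0
```

```bash
python3 -c "
from go import *
shifts((10,-160,90),(10,-160,10),(10,0,10))"
```

```text
clock 12.03 tcp in fix mm [   7.1 -160.6   90. ] yaw to go 1.565 F [-0.6  0.1 -0.3] gap 0.011401024609769723
(10, -160, 90) -> cm [ 0.07  0.29 -0.  ]
(10, -160, 10) -> cm [0.06 0.29 8.  ]
(10, 0, 10) -> cm [16.06  0.21  8.02]
```

jog_arm(
  steps=[
    {"xyz": [0,0.3,2],"yaw": -0.005,"grip": -0.75},
    {"xyz": [0,0.3,4],"yaw": -0.005,"grip": -0.75},
    {"xyz": [0,0.3,6],"yaw": -0.005,"grip": -0.75},
    {"xyz": [0,0.3,7.5],"yaw": -0.005,"grip": -0.75},
    {"xyz": [0,0.3,8],"yaw": -0.005,"grip": -0.75},
    {"xyz": [0,0.3,8],"yaw": -0.005,"grip": -0.75},
    {"xyz": [0.8,0.3,8],"yaw": -0.005,"grip": -0.75},
    {"xyz": [1.6,0.3,8],"yaw": -0.005,"grip": -0.75},
    {"xyz": [2.4,0.3,8],"yaw": -0.005,"grip": -0.75},
    {"xyz": [3.2,0.3,8],"yaw": -0.005,"grip": -0.75},
    {"xyz": [4,0.3,8],"yaw": -0.005,"grip": -0.75},
    {"xyz": [4,0.3,8],"yaw": -0.005,"grip": -0.75},
  ],
)

```text
clock: 13.03
ee_pos: [0.5328, -0.1253, 0.0112]
orientation: [[-0.052, 0.999, 0.001], [0.999, 0.052, 0.001], [0.001, 0.001, -1.0]]
wrist_force: [0.7, 0.8, -0.2]
finger_gap: 0.0116
gripper_force: 0.0
```

jog_arm(
  steps=[
    {"xyz": [0.8,0,0],"yaw": 0,"grip": -0.75},
    {"xyz": [1.6,0,0],"yaw": 0,"grip": -0.75},
    {"xyz": [2.4,0,0],"yaw": 0,"grip": -0.75},
    {"xyz": [3.2,0,0],"yaw": 0,"grip": -0.75},
    {"xyz": [4,0,0],"yaw": 0,"grip": -0.75},
    {"xyz": [4.8,0,0],"yaw": 0,"grip": -0.75},
    {"xyz": [5.6,0,0],"yaw": 0,"grip": -0.75},
    {"xyz": [6.3,0,0],"yaw": 0,"grip": -0.75},
    {"xyz": [7,0,0],"yaw": 0,"grip": -0.75},
    {"xyz": [7,0,0],"yaw": 0,"grip": -0.75},
    {"xyz": [7,0,0],"yaw": 0,"grip": -0.75},
  ],
)

```text
clock: 13.95
ee_pos: [0.5289, -0.057, 0.0105]
orientation: [[-0.051, 0.999, -0.0], [0.999, 0.051, 0.0], [0.0, -0.0, -1.0]]
wrist_force: [-0.1, -0.5, -0.7]
finger_gap: 0.0119
gripper_force: 0.0
```

```bash
python3 -c "
from go import *
shifts((10,0,10))"
```

```text
clock 13.95 tcp in fix mm [  9.9 -50.4  10.5] yaw to go 1.577 F [-0.1 -0.5 -0.7] gap 0.011853178212819306
(10, 0, 10) -> cm [5.04 0.04 0.06]
```

jog_arm(
  steps=[
    {"xyz": [0.6,0,0],"yaw": 0.006,"grip": -0.75},
    {"xyz": [1.2,0,0],"yaw": 0.006,"grip": -0.75},
    {"xyz": [1.8,0,0],"yaw": 0.006,"grip": -0.75},
    {"xyz": [2.4,0,0],"yaw": 0.006,"grip": -0.75},
    {"xyz": [3,0,0],"yaw": 0.006,"grip": -0.75},
    {"xyz": [3.5,0,0],"yaw": 0.006,"grip": -0.75},
    {"xyz": [4,0,0],"yaw": 0.006,"grip": -0.75},
    {"xyz": [4.3,0,0],"yaw": 0.006,"grip": -0.75},
    {"xyz": [4.6,0,0],"yaw": 0.006,"grip": -0.75},
    {"xyz": [4.6,0,0],"yaw": 0.006,"grip": -0.75},
    {"xyz": [4.6,0,0],"yaw": 0.006,"grip": -0.75},
  ],
)

```text
clock: 14.87
ee_pos: [0.5268, -0.0116, 0.0106]
orientation: [[-0.044, 0.999, 0.0], [0.999, 0.044, 0.0], [0.0, 0.0, -1.0]]
wrist_force: [-0.2, -0.3, -0.2]
finger_gap: 0.0116
gripper_force: 0.0
```

jog_arm(
  steps=[
    {"xyz": [0.1,0,0],"yaw": 0,"grip": -0.75},
    {"xyz": [0.2,0,0],"yaw": 0,"grip": -0.75},
    {"xyz": [0.3,0,0],"yaw": 0,"grip": -0.75},
    {"xyz": [0.3,0,0],"yaw": 0,"grip": -0.75},
    {"xyz": [0.3,0,0],"yaw": 0,"grip": -0.75},
  ],
)

```text
clock: 15.28
ee_pos: [0.5265, -0.009, 0.0106]
orientation: [[-0.044, 0.999, -0.0], [0.999, 0.044, -0.0], [-0.0, -0.0, -1.0]]
wrist_force: [-0.7, -1.7, 1.5]
finger_gap: 0.0118
gripper_force: 0.5
```

```bash
python3 -c "
from go import *
shifts((10,0,10))"
```

```text
clock 15.28 tcp in fix mm [ 9.6 -2.3 10.6] yaw to go 1.57 F [-0.7 -1.7  1.5] gap 0.011785651899986595
(10, 0, 10) -> cm [0.23 0.04 0.06]
```

jog_arm(
  steps=[
    {"xyz": [0.1,0,0],"yaw": 0,"grip": -0.75},
    {"xyz": [0.2,0,0],"yaw": 0,"grip": -0.75},
    {"xyz": [0.2,0,0],"yaw": 0,"grip": -0.75},
    {"xyz": [0.2,0,0],"yaw": 0,"grip": -0.75},
  ],
)

```text
clock: 15.62
ee_pos: [0.5264, -0.0067, 0.0106]
orientation: [[-0.044, 0.999, 0.0], [0.999, 0.044, 0.0], [0.0, 0.0, -1.0]]
wrist_force: [0.2, -1.3, 0.9]
finger_gap: 0.0116
gripper_force: 0.3
```

jog_arm(
  steps=[
    {"xyz": [0.1,0,0],"yaw": 0,"grip": -0.75},
    {"xyz": [0.2,0,0],"yaw": 0,"grip": -0.75},
    {"xyz": [0.2,0,0],"yaw": 0,"grip": -0.75},
    {"xyz": [0.2,0,0],"yaw": 0,"grip": -0.75},
  ],
)

```text
clock: 15.95
ee_pos: [0.5263, -0.0054, 0.0106]
orientation: [[-0.044, 0.999, -0.0], [0.999, 0.044, -0.001], [-0.001, -0.0, -1.0]]
wrist_force: [1.0, -4.0, 1.3]
finger_gap: 0.012
gripper_force: 2.0
```

jog_arm(
  steps=[
    {"xyz": [0.1,0,0],"yaw": 0,"grip": -0.75},
    {"xyz": [0.1,0,0],"yaw": 0,"grip": -0.75},
    {"xyz": [0.1,0,0],"yaw": 0,"grip": -0.75},
  ],
)

```text
clock: 16.2
ee_pos: [0.5263, -0.0053, 0.0106]
orientation: [[-0.043, 0.999, -0.0], [0.999, 0.043, -0.002], [-0.002, -0.0, -1.0]]
wrist_force: [1.1, -6.4, 0.7]
finger_gap: 0.0121
gripper_force: 3.4
```

Firm against the stop. Back off, rise, and turn back for a gentle squaring push towards the fence.

jog_arm(
  steps=[
    {"xyz": [-0.3,0,0],"yaw": 0,"grip": -0.75},
    {"xyz": [-1.5,0,0],"yaw": 0,"grip": -0.75},
    {"xyz": [-1.5,0,-2.5],"yaw": 0,"grip": -0.75},
    {"xyz": [-1.5,0,-5.5],"yaw": 0,"grip": -0.75},
    {"xyz": [-1.5,0,-8],"yaw": 0,"grip": -0.75},
    {"xyz": [-0.5,-1,-8],"yaw": 0.12,"grip": -0.15},
    {"xyz": [0.5,-2,-8],"yaw": 0.24,"grip": -0.15},
    {"xyz": [1.5,-3,-8],"yaw": 0.36,"grip": -0.15},
    {"xyz": [2.5,-4,-8],"yaw": 0.48,"grip": -0.15},
    {"xyz": [3.5,-5,-8],"yaw": 0.6,"grip": -0.15},
    {"xyz": [4.5,-6,-8],"yaw": 0.72,"grip": -0.15},
    {"xyz": [5.8,-7,-8],"yaw": 0.84,"grip": -0.15},
  ],
)

```text
clock: 17.2
ee_pos: [0.4533, 0.0517, 0.0906]
orientation: [[0.719, 0.695, 0.0], [0.695, -0.719, 0.001], [0.001, -0.0, -1.0]]
wrist_force: [-0.2, 0.3, 1.1]
finger_gap: 0.0393
gripper_force: 0.0
```

jog_arm(
  steps=[
    {"xyz": [0,0,0],"yaw": 0.12,"grip": -0.15},
    {"xyz": [0,0,0],"yaw": 0.24,"grip": -0.15},
    {"xyz": [0,0,0],"yaw": 0.36,"grip": -0.15},
    {"xyz": [0,0,0],"yaw": 0.48,"grip": -0.15},
    {"xyz": [0,0,0],"yaw": 0.6,"grip": -0.15},
    {"xyz": [0,0,0],"yaw": 0.73,"grip": -0.15},
    {"xyz": [0,0,0],"yaw": 0.73,"grip": -0.15},
    {"xyz": [0,0,0],"yaw": 0.73,"grip": -0.15},
  ],
)

```text
clock: 17.87
ee_pos: [0.4538, 0.0516, 0.0905]
orientation: [[0.999, 0.049, 0.0], [0.049, -0.999, 0.0], [0.0, -0.0, -1.0]]
wrist_force: [-0.7, -0.4, 0.2]
finger_gap: 0.0393
gripper_force: 0.0
```

```bash
python3 -c "
from go import *
shifts((-60,60,10),(-24.5,60,10))"
```

```text
clock 17.87 tcp in fix mm [-60.3  61.4  90.5] yaw to go 0.005 F [-0.7 -0.4  0.2] gap 0.03925342709387371
(-60, 60, 10) -> cm [0.03 0.14 8.05]
(-24.5, 60, 10) -> cm [3.58 0.16 8.06]
```

jog_arm(
  steps=[
    {"xyz": [0,0,2.5],"yaw": 0.005,"grip": -0.15},
    {"xyz": [0,0,5],"yaw": 0.005,"grip": -0.15},
    {"xyz": [0,0,7],"yaw": 0.005,"grip": -0.15},
    {"xyz": [0,0,8],"yaw": 0.005,"grip": -0.15},
    {"xyz": [0,0,8],"yaw": 0.005,"grip": -0.15},
    {"xyz": [1,0,8],"yaw": 0.005,"grip": -0.15},
    {"xyz": [1.8,0,8],"yaw": 0.005,"grip": -0.15},
    {"xyz": [2.5,0,8],"yaw": 0.005,"grip": -0.15},
    {"xyz": [3,0,8],"yaw": 0.005,"grip": -0.15},
    {"xyz": [3.3,0,8],"yaw": 0.005,"grip": -0.15},
    {"xyz": [3.4,0,8],"yaw": 0.005,"grip": -0.15},
    {"xyz": [3.4,0,8],"yaw": 0.005,"grip": -0.15},
  ],
)

```text
clock: 18.87
ee_pos: [0.4881, 0.0525, 0.0109]
orientation: [[0.999, 0.04, 0.0], [0.04, -0.999, 0.0], [0.0, -0.0, -1.0]]
wrist_force: [-0.3, 0.7, -0.3]
finger_gap: 0.0392
gripper_force: 0.0
```

jog_arm(
  steps=[
    {"xyz": [0.1,0,0],"yaw": 0,"grip": -0.15},
    {"xyz": [0.2,0,0],"yaw": 0,"grip": -0.15},
    {"xyz": [0.3,0,0],"yaw": 0,"grip": -0.15},
    {"xyz": [0.3,0,0],"yaw": 0,"grip": -0.15},
    {"xyz": [0.3,0,0],"yaw": 0,"grip": -0.15},
  ],
)

```text
clock: 19.28
ee_pos: [0.489, 0.0524, 0.0105]
orientation: [[0.999, 0.04, -0.003], [0.04, -0.999, -0.001], [-0.003, 0.0, -1.0]]
wrist_force: [-5.4, -0.8, 3.2]
finger_gap: 0.0399
gripper_force: 2.6
```

```bash
python3 -c "
from go import *
shifts((-24.5,60,10))"
```

```text
clock 19.28 tcp in fix mm [-25.1  60.7  10.5] yaw to go -0.004 F [-5.4 -0.8  3.2] gap 0.039878279653581
(-24.5, 60, 10) -> cm [0.06 0.07 0.05]
```

Snug at x = −25.1 mm, against −24.8 mm before. Now back off, rise clear and look.

jog_arm(
  steps=[
    {"xyz": [-0.3,0,0],"yaw": 0,"grip": -0.15},
    {"xyz": [-1.5,0,0],"yaw": 0,"grip": -0.15},
    {"xyz": [-3,0,0],"yaw": 0,"grip": -0.15},
    {"xyz": [-3,0,-3],"yaw": 0,"grip": -0.15},
    {"xyz": [-3,0,-6.5],"yaw": 0,"grip": -0.15},
    {"xyz": [-3,0,-10],"yaw": 0,"grip": -0.15},
    {"xyz": [-3,3.5,-13],"yaw": 0,"grip": -0.15},
    {"xyz": [-3,7,-16],"yaw": 0,"grip": -0.15},
    {"xyz": [-3,10,-18],"yaw": 0,"grip": -0.15},
    {"xyz": [-3,13,-18],"yaw": 0,"grip": -0.15},
    {"xyz": [-3,16,-18],"yaw": 0,"grip": -0.15},
    {"xyz": [-3,16,-18],"yaw": 0,"grip": -0.15},
  ],
)

```text
clock: 20.28
ee_pos: [0.4678, -0.1145, 0.1916]
orientation: [[0.999, 0.032, 0.003], [0.032, -0.999, -0.003], [0.003, 0.003, -1.0]]
wrist_force: [0.5, -0.0, 0.1]
finger_gap: 0.0397
gripper_force: 0.0
```

```bash
python3 - <<'E'
from go import *
snap('scene','scene4');snap('side','side4')
a=cv2.imread('pics/scene4.png');b=cv2.imread('pics/side4.png')
def box(im,n,col):
    f=lambda x:tuple(int(round(v)) for v in w2pix(n,O+RF@(np.array(x)/1000))) 
    P=[(14+i*31,64+j*56,36) for i,j in((-1,-1),(1,-1),(1,1),(-1,1))]
    for p in P: im[f(p)[1],f(p)[0]]=col
box(a,'scene0',(0,255,255));box(b,'side0',(0,255,255))
a=a[195:325,170:300];b=b[260:390,300:430]
cv2.imwrite('pics/v6.png',np.hstack([cv2.resize(x,(400,400),interpolation=0) for x in(a,b)]))
E
```

```text
(no output)
```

View pics/v6.png

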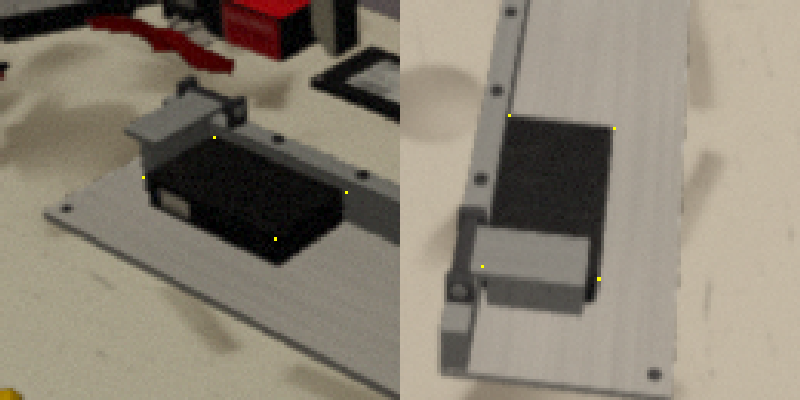

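Both views show the case flush with the fence and the stop plate, with its top corners within 1–2 px of the predicted home position (yellow dots). The flange is level and the bystanders in view haven't been moved. Handing in.

```bash
python3 -c "
from workcell import arm
print(arm.job_done())"
```

```text
the job is handed in; nothing more can be done
None
```

I handed the job in at about 20 s of the 64 s: the stop is fully down and the case sits snug and square against the fence and the stop. I did not measure the pin directly; the case covers it at its home position. The real fingertips turned out to be about 12 mm behind the reported TCP rather than 11 mm ahead as stated, so I set heights by contact and camera; the hand-in returned no verdict.

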